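Start the buffing spindle from its switch boxes

TASK

Get the buffing spindle running by pressing its loose switch boxes with the fingertips, in this order: tip the see-saw rocker of the extractor fully on (its ribbed end down), then push the square brake-release key fully down, then press the flat round run button fully down and finish while still holding it down. Only press: do not lift any box or push one across the bench, and leave the other things on the bench where they are. Never press the mushroom-headed stop button.

Things in the scene. Friction and masses are not known exactly. Their poses are not given: they have to be found in the camera images.
- rocker_box: grey painted box 110 (its x) x 72 (its y) x 40 mm, 0.85 kg, standing loose on a rubber foot; origin: centre of its underside; carries the black see-saw rocker of the dust extractor on its top
- rocker (a joint): angle of the see-saw rocker: 0 = off (plain end down, ribbed end up), 0.4 rad = on (ribbed end fully down). It tips about the box's y axis, 54 mm above the box's underside; the plate is 70 mm long (along the box's x) and 42 mm wide. Stiff: pressing the ribbed end takes about 3 N and it stays where it is left
- rocker_on_end (a point): point on top of the ribbed ON end of the rocker (two thin steel ribs across the plate), 23 mm from the pivot towards the box's +x, where to press; it starts about 64 mm above the table and goes down about 9 mm. It moves with the rocker
- brake_box: grey painted box 110 (its x) x 72 (its y) x 40 mm, 0.85 kg, standing loose on a rubber foot; origin: centre of its underside; carries the square black brake-release key in the middle of its top
- brake_key (a joint): depth of the brake-release key: 0 = up, 0.010 m = fully down; it slides with about 3 N of friction and stays where it is left
- brake_key_top (a point): centre of the top of the square key (34 x 34 mm, flat), about 55 mm above the table when up; moves with the key
- run_box: grey painted box 110 (its x) x 72 (its y) x 40 mm, 0.85 kg, standing loose on a rubber foot; origin: centre of its underside; carries the flat round black hold-to-run button in the middle of its top
- run_button (a joint): depth of the run button: 0 = up, 0.008 m = fully down; a spring pushes it back up, 1.5 N at the start and 5 N fully down
- run_button_top (a point): centre of the flat top of the run button (36 mm across), 54 mm above the table when up; moves with the button
- stop_box: grey painted box 110 (its x) x 72 (its y) x 40 mm, 0.85 kg, standing loose on a rubber foot; origin: centre of its underside; carries the mushroom-headed stop button, which is not to be pressed
- stop_button (a joint): depth of the stop button: 0 = up, 0.006 m = fully down; sprung, 8 N
- stop_button_top (a point): top centre of the domed mushroom head (58 mm across, on a narrow steel stem), 74 mm above the table
- mug: bystander: loose white mug, 78 mm across, 85 mm high, handle at its +y; origin: centre of its underside
- jar: bystander: loose amber jar of polish with a steel cap, 48 mm across, 60 mm high; origin: centre of its underside
- dome_a: bystander: loose hammered copper dome with a small nipple, 50 mm across, 30 mm high; origin: centre of its underside
- dome_b: bystander: loose copper dome, like dome_a
- hammer: bystander: loose hammer, 250 mm long, lying flat along its x, handle to -x; origin: underneath the middle of its length
- dolly: bystander: loose wooden block 75 x 70 x 45 mm; origin: centre of its underside
- brush: bystander: loose brush, 200 mm long, lying along its x, handle to -x; origin: underneath the middle of its length
There are look-alikes about, which are no part of the job. Leave any blue or yellow look-alike of the run_box alone.

How it is judged:
By the outcome, as a careful person would: the job done as asked, in the order asked, and still so for the second after the job is handed in, while the arm keeps its last pose, push and grip.
It also fails if it takes over 48 s, if anything falls off the work surface, if the arm or the gripper's body presses on something with over 40 N, if the wrist force passes 120 N, or if a joint passes its speed limit or range.

ROBOT

A 6-joint arm with a two-finger parallel gripper is mounted at the origin on the work surface. World frame = base frame: x ahead of the robot, y to its left, z up, the work surface at z = 0. Lengths are in mm, angles in rad, forces in N, time in s.
With the tool pointing down it reaches from about 300 to 750 mm from the base axis. Payload 8.5 kg.
Tool frame: the origin (TCP) lies on the centre line of the jaws, within the pads' length; the fingertips stand 11 mm ahead of it and the grasp point (between the pads) lies 8 mm behind it; z points along the fingers, y is the line along which they close (so a half turn about z gives the same grasp; the last joint's range is limited). The gripper opens to 85 mm and grips with 20 to 120 N. Pads are 22 mm wide; open, the fingers measure 114 mm over their backs; the gripper's body (76 mm by 85 mm) begins 54 mm behind the grasp point. The pads swing forward as they close: fully open they stand 13 mm farther back than shut.
Start: joints at [-1.428, 0.381, 1.297, -0, 1.464, -0.215], TCP at [192.611, -515.152, 242.322] pointing down, gripper open.
Joint ranges: [-3.11, 3.11], [-0.89, 2.33], [0.22, 2.48], [-1.42, 4.56], [0.17, 2.85], [-2.88, 2.88]. Speed limits (rad/s): [2.39, 2.39, 3.14, 3.14, 3.14, 3.14].

INTERFACE

Orientations are given as [roll, pitch, yaw] about the fixed x, y, z axes, in that order (R = Rz(yaw) Ry(pitch) Rx(roll)).
In Python, from plant import r gives the robot as it stands.
- The arm moves only by the tool send_rows, never from a script. Its argument "plan" is a list of rows, each an object with "travel": the shift along the world's x, y, z in cm, a list of three; "turn": the turn about the world's z in rad. A call has exactly 8 rows; each row shifts and turns the commanded pose from where the row before left it; what a row does not reach is not made up. A row lasts 1/8 s, in which the tool goes at most 62.5 mm and 10.7 degrees, less where a joint would pass 70% of its speed; a pose out of reach is approached as far as the arm can. A call with a gripper value outside its range is refused whole. "jaw" is the finger opening in cm, from 0 to 8.54, set as the call begins (left out, the last holds). The fingers move at their own pace and stop on an object; the grip force is fixed at half the most. Time passes only in rows, so rows that do not move let the fingers close, or fill a call up. It gives the time, the measured TCP pose, the force, the opening and the grip force at its end, in the units of the state.
- r.get_obs(): the state, without advancing time (a new reading comes with each control period).
- r.get_image(name): name is "scene" or "top" or "wrist"; returns a dict with "color" (400x640x3 uint8, red, green, blue), "z_map" (400x640 float32, mm along the optical axis (not along the pixel's ray), 0 where there is no reading), "fx", "fy", "cx", "cy" (pixels), "origin" and "rotation" of the camera in the world; the wrist camera has in their place "tool_from_camera" (4x4, takes a point from camera to tool coordinates, whose origin is the TCP and whose axes are the flange's). Camera axes: x right, y down, z forward; pixel columns grow to the right and rows downward; lengths in mm; the calibration is good to about 2 mm. A picture is of the moment at which its call begins: read the wrist's pose just before it.
- r.hand_in(): hands the job in; it is judged then, once.
The state is a dict: "t": time; "joints": joint angles; "dq": joint speeds; "joint_torque": joint torques, N m; "ee_pos": TCP position; "eef_rot": TCP orientation; "force": force on the tool from outside, world axes, zero at the start; "moment": the same for the moment, N m; "width": opening from 0.0 (shut) to 1.0 (fully open); "grip_force": force on a finger pad.
Only numpy, scipy, OpenCV 4.12 (cv2) and the standard library are available. Lean on these libraries where they do the work, as an engineer would, in place of code of your own. Each camera call takes 0.05 s, during which the arm holds its last target. There are 200 camera calls.

## Working session

There is one attempt and no reset: what is moved stays moved. The work goes in short steps, Python scripts to look and compute and a tool call to move; the robot and the scene stay as the last step left them, time stands still between calls to the robot, and variables do not carry over. Pictures are saved under pics/ and viewed, at most 10 in all, crops included, and the job is handed in when it is done.

Besides the shell and the picture viewer there is one more tool, called as name(argument=value, ...) on one line, values as JSON. send_rows: Moves the arm, as the interface text tells. Its arguments: {"type":"object","properties":{"plan":{"type":"array","items":{"type":"object","properties":{"travel":{"type":"array","items":{"type":"number"}},"turn":{"type":"number"}}}},"jaw":{"type":"number"}},"required":["plan"]}

```bash
mkdir -p pics
cat > h.py <<'E'
from plant import r
import numpy as np, cv2
def grab(n,tag):
    im=r.get_image(n); cv2.imwrite(f'pics/{tag}.png',im['color'][:,:,::-1]); np.save(f'pics/{tag}.npy',im,allow_pickle=True); return im
def cloud(im):
    z=im['z_map']; v,u=np.mgrid[:z.shape[0],:z.shape[1]]
    p=np.stack([(u-im['cx'])/im['fx']*z,(v-im['cy'])/im['fy']*z,z],-1)
    return p@np.array(im['rotation']).T+np.array(im['origin'])
def load(tag): return np.load(f'pics/{tag}.npy',allow_pickle=True).item()
E
python3 - <<'E'
from h import *
for n in('top','scene'):
    im=grab(n,n+'0'); print(n,im['origin'],im['rotation'],im['fx'])
print(r.get_obs())
E
```

```text
top [ 358.7469305     1.82288982 1069.9965245 ] [-2.99114418  0.00758722 -1.57353237] 369.8458518139638
scene [1091.52184778  765.53341526 1034.9785948 ] [-2.35072524 -0.01261605  2.50628493] 478.4360664224811
{'t': 0.1, 'joints': array([-1.42831450e+00,  3.81152841e-01,  1.29812076e+00, -1.18519886e-05,
        1.46359954e+00, -2.15280395e-01]), 'dq': array([ 0.00074854, -0.00081221, -0.00187105,  0.00157777,  0.00073725,
        0.00182069]), 'joint_torque': array([ 4.82232717e-03, -4.49224126e+01, -2.31655723e+01, -9.78421849e-05,
        3.68826135e-03, -2.57494565e-05]), 'ee_pos': array([ 192.57014478, -514.94049048,  241.78215995]), 'eef_rot': array([-3.14033921e+00, -2.62028616e-04,  3.57763328e-01]), 'force': array([0.36420958, 1.16207715, 0.16783603]), 'moment': array([-0.01164545, -0.02336582, -0.00824996]), 'grip_force': 0.0, 'width': 1.0014168052580061}
```

View pics/top0.png

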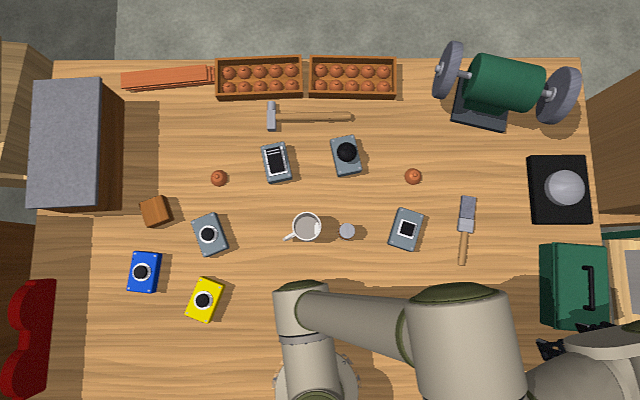

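View pics/scene0.png

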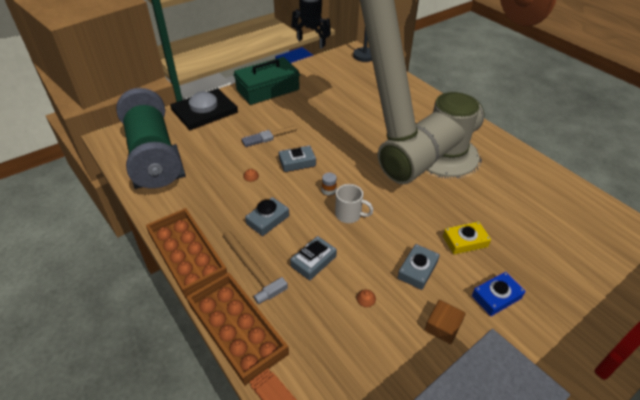

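Top picture, candidates:
- Rocker: (276,162).
- Mushroom stop: (346,155), to be avoided.
- Square-key brake: (406,229).
- Grey round run: (210,234).
- Look-alikes of the run box: blue (144,271) and yellow (204,300).

I'll check the choice in a close crop and measure.

```bash
cat >> h.py <<'E'
from scipy.spatial.transform import Rotation as Ro
def cloud(im):
    z=im['z_map']; v,u=np.mgrid[:z.shape[0],:z.shape[1]]
    p=np.stack([(u-im['cx'])/im['fx']*z,(v-im['cy'])/im['fy']*z,z],-1)
    R=np.array(im['rotation']); R=R if R.shape==(3,3) else Ro.from_euler('xyz',R).as_matrix()
    return p@R.T+np.array(im['origin'])
E
python3 - <<'E'
from h import *
im=load('top0'); P=cloud(im)
c=im['color'][:,:,::-1]
tiles=[cv2.resize(c[v-26:v+26,u-34:u+34],(400,300),interpolation=cv2.INTER_CUBIC) for u,v in((276,162),(406,229),(210,234),(346,155))]
cv2.imwrite('pics/crop0.png',np.vstack([np.hstack(tiles[:2]),np.hstack(tiles[2:])]))
for n,u,v in(('rocker',276,162),('stop',346,155),('brake',406,229),('run',210,234)):
    w=P[v-32:v+32,u-32:u+32].reshape(-1,3); uv=np.mgrid[v-32:v+32,u-32:u+32].reshape(2,-1).T
    for lo,hi in((32,46),(47,85)):
        m=(w[:,2]>lo)&(w[:,2]<hi)&(np.linalg.norm(w[:,:2]-P[v,u,:2],axis=1)<70)
        q=w[m]
        b=cv2.minAreaRect(q[:,:2].astype(np.float32)); print(n,lo,m.sum(),q.mean(0).round(1),np.round(b[0],1),np.round(b[1],1),round(b[2],1))
print(P[60:64,100:103].round(), [P[y,x].round(1) for y,x in((200,250),(200,380))])
E
```

```text
rocker 32 534 [624.6 110.6  39.8] [630.1 112.8] [110.3  71.9] 12.1
rocker 47 388 [629.6 112.6  57.2] [630.2 113.2] [69.9 51.7] 10.9
stop 32 606 [643.7 -87.3  39.2] [650.  -89.1] [110.1  72.7] 11.8
stop 47 316 [648.2 -88.1  69.3] [650.  -87.9] [56.1 53.5] 0.5
brake 32 868 [ 433.8 -251.5   39.7] [ 434.6 -253.6] [ 73. 110.] 71.0
brake 47 158 [ 435.1 -253.    52.7] [ 435.  -253.5] [34.1 33.5] 70.2
run 32 877 [421.6 296.   39.5] [422.1 298.3] [109.7  73.1] 22.7
run 47 134 [421.8 297.2  53.6] [422.  297.7] [34.5 33.6] 21.6
[[[967. 670.  -1.]
  [967. 667.   0.]
  [966. 663.   1.]]

 [[964. 671.  -1.]
  [964. 666.  -0.]
  [964. 663.  -0.]]

 [[962. 671.  -3.]
  [961. 667.  -1.]
  [961. 664.  -1.]]

 [[959. 671.  -3.]
  [959. 668.  -4.]
  [956. 662.   1.]]] [array([523.8, 192. ,  -3.4]), array([ 521.9, -189.2,   -0.7])]
```

View pics/crop0.png

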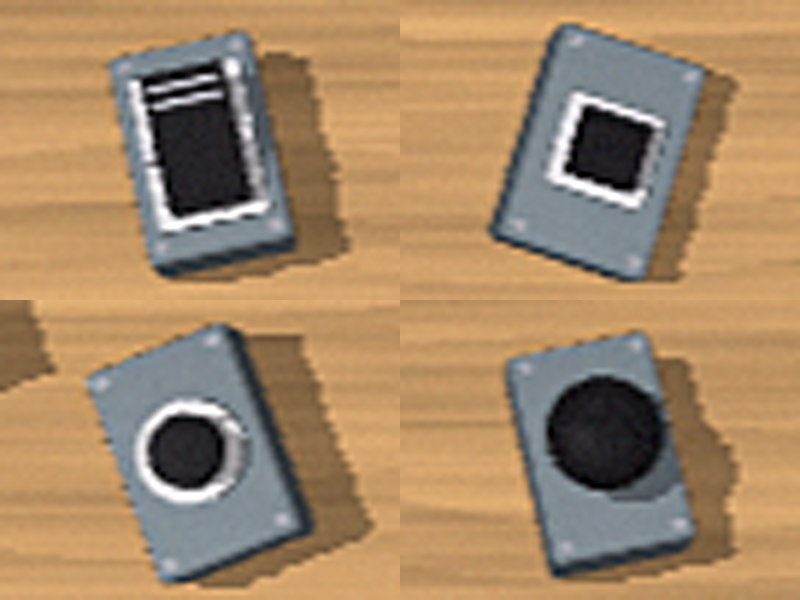

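Crop: the ribs are at the far (+x) end of the rocker, near (185,90) in the top-left tile. The grey square key, grey round run button and mushroom stop are as chosen. Now I shut the jaws and go above the rocker's ribbed end.

send_rows(jaw=0, plan=[{"travel": [2.9, 3.9, 0], "turn": -0.02}, {"travel": [2.9, 3.9, 0], "turn": -0.02}, {"travel": [2.9, 4.0, 0], "turn": -0.02}, {"travel": [2.9, 4.0, 0], "turn": -0.02}, {"travel": [2.9, 4.0, 0], "turn": -0.02}, {"travel": [2.9, 4.0, 0], "turn": -0.02}, {"travel": [2.9, 4.0, 0], "turn": -0.02}, {"travel": [2.9, 4.0, 0], "turn": -0.01}])

```text
t: 1.1
ee_pos: [425.3, -195.7, 242.2]
eef_rot: [-3.141, 0.0, 0.207]
force: [-0.3, -0.4, -0.1]
width: 0.006
grip_force: 0.0
```

send_rows(plan=[{"travel": [2.9, 3.9, -1], "turn": 0}, {"travel": [2.9, 3.9, -1], "turn": 0}, {"travel": [2.9, 3.9, -1], "turn": 0}, {"travel": [2.9, 3.9, -1], "turn": 0}, {"travel": [2.9, 3.9, -1], "turn": 0}, {"travel": [2.9, 3.9, -1], "turn": 0}, {"travel": [2.9, 3.9, -1], "turn": 0}, {"travel": [2.0, 3.9, -1], "turn": 0}])

```text
t: 2.1
ee_pos: [648.4, 116.2, 161.3]
eef_rot: [-3.141, 0.001, 0.208]
force: [-0.3, -0.2, 0.7]
width: 0.002
grip_force: 0.0
```

send_rows(plan=[{"travel": [0, 0, 0], "turn": 0}, {"travel": [0, 0, 0], "turn": 0}, {"travel": [0, 0, 0], "turn": 0}, {"travel": [0, 0, 0], "turn": 0}, {"travel": [0, 0, 0], "turn": 0}, {"travel": [0, 0, 0], "turn": 0}, {"travel": [0, 0, 0], "turn": 0}, {"travel": [0, 0, 0], "turn": 0}])

```text
t: 3.1
ee_pos: [647.6, 114.9, 162.3]
eef_rot: [-3.142, 0.0, 0.208]
force: [0.1, 0.3, -0.5]
width: -0.006
grip_force: 0.0
```

```bash
cat >> h.py <<'E'
def wcloud(im,o):
    z=im['z_map']; v,u=np.mgrid[:z.shape[0],:z.shape[1]]
    p=np.stack([(u-im['cx'])/im['fx']*z,(v-im['cy'])/im['fy']*z,z,np.ones_like(z)],-1)@np.array(im['tool_from_camera']).T
    return p[...,:3]@Ro.from_euler('xyz',o['eef_rot']).as_matrix().T+o['ee_pos']
E
python3 - <<'E'
from h import *
o=r.get_obs(); im=grab('wrist','w0'); P=wcloud(im,o)
w=P.reshape(-1,3); d=w[:,:2]-[630,113]; a=.21
x=d@[np.cos(a),np.sin(a)]; y=d@[-np.sin(a),np.cos(a)]
for s in range(-35,50,5):
    m=(abs(x-s)<2.5)&(abs(y)<12)&(w[:,2]<100); print(s,m.sum(),np.median(w[m,2]).round(1) if m.any() else '')
for lo,hi in((34,44),(47,75)):
    m=(w[:,2]>lo)&(w[:,2]<hi)&(np.hypot(x,y)<75); b=cv2.minAreaRect(w[m,:2].astype(np.float32)); print(b)
E
```

```text
-35 0 
-30 1 53.4
-25 5 53.3
-20 38 54.8
-15 129 55.5
-10 128 56.8
-5 123 57.7
0 135 58.7
5 144 59.8
10 144 60.8
15 123 62.5
20 163 63.3
25 172 65.4
30 212 64.4
35 272 44.2
40 162 41.4
45 156 40.5
((629.5659790039062, 115.88127136230469), (109.1759033203125, 72.2479248046875), 12.453031539916992)
((631.6788940429688, 116.2861328125), (65.94403076171875, 51.803218841552734), 15.55047607421875)
```

View pics/w0.png

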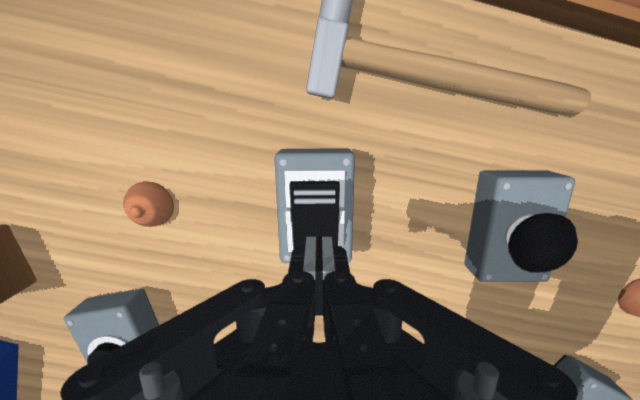

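Wrist view: the fingertips at (320,270) line up with the rocker, and the ribs at (315,198) are just ahead. The stop button at (540,240) is well clear. Correct by a few mm and descend.

send_rows(plan=[{"travel": [0.4, 0.2, -1.5], "turn": 0}, {"travel": [0.3, 0.2, -1.5], "turn": 0}, {"travel": [0, 0, -1.5], "turn": 0}, {"travel": [0, 0, -1.5], "turn": 0}, {"travel": [0, 0, -1.0], "turn": 0}, {"travel": [0, 0, -0.7], "turn": 0}, {"travel": [0, 0, 0], "turn": 0}, {"travel": [0, 0, 0], "turn": 0}])

```text
t: 4.15
ee_pos: [654.9, 118.9, 85.9]
eef_rot: [3.141, -0.001, 0.208]
force: [0.7, 0.4, 0.6]
width: -0.002
grip_force: 0.0
```

send_rows(plan=[{"travel": [0, 0, -0.2], "turn": 0}, {"travel": [0, 0, -0.2], "turn": 0}, {"travel": [0, 0, -0.2], "turn": 0}, {"travel": [0, 0, -0.2], "turn": 0}, {"travel": [0, 0, -0.2], "turn": 0}, {"travel": [0, 0, -0.2], "turn": 0}, {"travel": [0, 0, 0], "turn": 0}, {"travel": [0, 0, 0], "turn": 0}])

```text
t: 5.15
ee_pos: [654.9, 118.8, 73.6]
eef_rot: [3.141, -0.001, 0.208]
force: [2.2, 0.6, 2.9]
width: 0.003
grip_force: 1.4
```

Contact at about 3 N; keep pressing.

send_rows(plan=[{"travel": [0, 0, -0.1], "turn": 0}, {"travel": [0, 0, -0.1], "turn": 0}, {"travel": [0, 0, -0.1], "turn": 0}, {"travel": [0, 0, -0.1], "turn": 0}, {"travel": [0, 0, -0.1], "turn": 0}, {"travel": [0, 0, 0], "turn": 0}, {"travel": [0, 0, 0], "turn": 0}, {"travel": [0, 0, 0], "turn": 0}])

```text
t: 6.15
ee_pos: [654.4, 118.8, 68.2]
eef_rot: [-3.142, 0.001, 0.208]
force: [1.0, -0.2, 3.6]
width: 0.002
grip_force: 1.4
```

send_rows(plan=[{"travel": [0, 0, -0.1], "turn": 0}, {"travel": [0, 0, -0.1], "turn": 0}, {"travel": [0, 0, -0.1], "turn": 0}, {"travel": [0, 0, 0], "turn": 0}, {"travel": [0, 0, 0], "turn": 0}, {"travel": [0, 0, 0], "turn": 0}, {"travel": [0, 0, 0], "turn": 0}, {"travel": [0, 0, 0], "turn": 0}])

```text
t: 7.15
ee_pos: [654.7, 118.9, 66.8]
eef_rot: [3.141, -0.001, 0.208]
force: [-1.5, -1.0, 12.9]
width: 0.001
grip_force: 6.7
```

send_rows(plan=[{"travel": [0, 0, 0.5], "turn": 0}, {"travel": [0, 0, 1.5], "turn": 0}, {"travel": [0, 0, 2], "turn": 0}, {"travel": [0, 0, 2], "turn": 0}, {"travel": [0, 0, 2], "turn": 0}, {"travel": [0, 0, 2], "turn": 0}, {"travel": [0, 0, 0], "turn": 0}, {"travel": [0, 0, 0], "turn": 0}])

```text
t: 8.15
ee_pos: [654.2, 118.8, 164.5]
eef_rot: [-3.141, 0.002, 0.208]
force: [0.1, -0.4, -0.7]
width: 0.002
grip_force: 0.0
```

Run:
```python
from h import *
o=r.get_obs(); im=grab('wrist','w1'); P=wcloud(im,o); print(o['ee_pos'],o['force'])
w=P.reshape(-1,3); d=w[:,:2]-[630,114]; a=.21
x=d@[np.cos(a),np.sin(a)]; y=d@[-np.sin(a),np.cos(a)]
for s in range(-20,40,5):
    m=(abs(x-s)<2.5)&(abs(y)<12)&(w[:,2]<100); print(s,m.sum(),np.median(w[m,2]).round(1) if m.any() else '')
m=(w[:,2]>34)&(w[:,2]<44)&(np.hypot(x,y)<75); print(cv2.minAreaRect(w[m,:2].astype(np.float32)))
```

```text
[654.15025219 118.83404755 164.46685238] [ 0.09170188 -0.40818259 -0.706065  ]
-20 2 61.3
-15 6 61.2
-10 86 60.3
-5 157 59.7
0 155 58.5
5 152 57.5
10 159 56.4
15 142 55.7
20 179 55.9
25 146 54.7
30 177 52.6
35 211 44.2
((629.7755126953125, 115.79420471191406), (108.94807434082031, 72.18429565429688), 12.47490406036377)
```

The rocker slope went from about +0.2 to −0.2 rad, so it is fully on, and the box hasn't moved. On to the brake key.

send_rows(plan=[{"travel": [-2.7, -4.7, 0], "turn": -0.07}, {"travel": [-2.7, -4.7, 0], "turn": -0.07}, {"travel": [-2.7, -4.7, 0], "turn": -0.07}, {"travel": [-2.8, -4.7, 0], "turn": -0.07}, {"travel": [-2.8, -4.7, 0], "turn": -0.07}, {"travel": [-2.8, -4.7, 0], "turn": -0.07}, {"travel": [-2.7, -4.6, 0], "turn": -0.06}, {"travel": [-2.7, -4.5, 0], "turn": -0.06}])

```text
t: 9.2
ee_pos: [434.3, -255.3, 164.7]
eef_rot: [-3.141, 0.001, -0.334]
force: [0.7, -0.5, -0.1]
width: -0.001
grip_force: 0.0
```

send_rows(plan=[{"travel": [0, 0, -1], "turn": 0}, {"travel": [0, 0, -1], "turn": 0}, {"travel": [0, 0, -1], "turn": 0}, {"travel": [0, 0, -1], "turn": 0}, {"travel": [0, 0, 0], "turn": 0}, {"travel": [0, 0, 0], "turn": 0}, {"travel": [0, 0, 0], "turn": 0}, {"travel": [0, 0, 0], "turn": 0}])

```text
t: 10.2
ee_pos: [435.7, -254.2, 125.6]
eef_rot: [3.141, -0.001, -0.332]
force: [0.2, -0.1, 0.4]
width: 0.003
grip_force: 0.0
```

Run:
```python
from h import *
o=r.get_obs(); im=grab('wrist','w2'); P=wcloud(im,o); print(o['ee_pos'],o['force'])
w=P.reshape(-1,3)
m=(w[:,2]>34)&(w[:,2]<44)&(np.linalg.norm(w[:,:2]-[435,-253.5],axis=1)<75); print(cv2.minAreaRect(w[m,:2].astype(np.float32)))
```

```text
[ 435.69976591 -254.21664122  125.56975161] [ 0.15529141 -0.13755622  0.35806023]
((434.76885986328125, -251.45533752441406), (72.22090911865234, 108.66254425048828), 71.17705535888672)
```

View pics/w2.png

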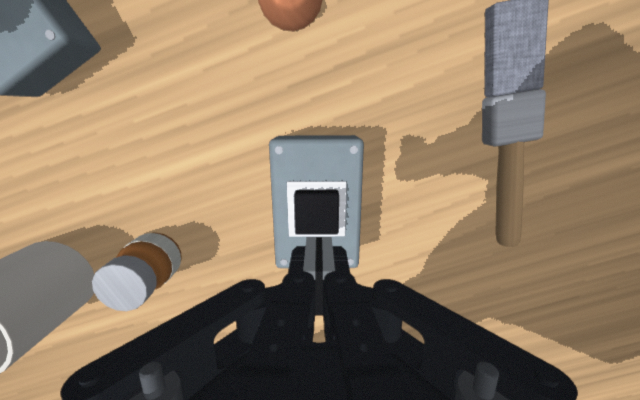

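Wrist view: the square key at (317,211) is aligned with the fingers, and nothing is in the way. Press it.

send_rows(plan=[{"travel": [0, 0.1, -1.5], "turn": 0}, {"travel": [0, 0, -1.5], "turn": 0}, {"travel": [0, 0, -1.3], "turn": 0}, {"travel": [0, 0, -0.8], "turn": 0}, {"travel": [0, 0, -0.4], "turn": 0}, {"travel": [0, 0, -0.2], "turn": 0}, {"travel": [0, 0, -0.2], "turn": 0}, {"travel": [0, 0, 0], "turn": 0}])

```text
t: 11.25
ee_pos: [435.7, -253.2, 66.4]
eef_rot: [3.142, -0.0, -0.332]
force: [0.4, 0.3, 0.5]
width: 0.001
grip_force: 0.0
```

send_rows(plan=[{"travel": [0, 0, -0.15], "turn": 0}, {"travel": [0, 0, -0.15], "turn": 0}, {"travel": [0, 0, -0.15], "turn": 0}, {"travel": [0, 0, -0.15], "turn": 0}, {"travel": [0, 0, -0.1], "turn": 0}, {"travel": [0, 0, -0.1], "turn": 0}, {"travel": [0, 0, 0], "turn": 0}, {"travel": [0, 0, 0], "turn": 0}])

```text
t: 12.25
ee_pos: [435.6, -253.1, 58.2]
eef_rot: [-3.142, 0.0, -0.332]
force: [-0.1, -0.0, -0.2]
width: -0.001
grip_force: 0.3
```

send_rows(plan=[{"travel": [0, 0, -0.1], "turn": 0}, {"travel": [0, 0, -0.1], "turn": 0}, {"travel": [0, 0, -0.1], "turn": 0}, {"travel": [0, 0, -0.1], "turn": 0}, {"travel": [0, 0, 0], "turn": 0}, {"travel": [0, 0, 0], "turn": 0}, {"travel": [0, 0, 0], "turn": 0}, {"travel": [0, 0, 0], "turn": 0}])

```text
t: 13.25
ee_pos: [435.7, -253.2, 55.9]
eef_rot: [3.141, -0.001, -0.332]
force: [-4.0, 3.3, 21.8]
width: -0.004
grip_force: 10.6
```

send_rows(plan=[{"travel": [0, 0, 0.5], "turn": 0}, {"travel": [0, 0, 1.5], "turn": 0}, {"travel": [0, 0, 1.5], "turn": 0}, {"travel": [0, 0, 1.5], "turn": 0}, {"travel": [0, 0, 2], "turn": 0}, {"travel": [0, 0, 2], "turn": 0}, {"travel": [0, 0, 2], "turn": 0}, {"travel": [0, 0, 0], "turn": 0}])

```text
t: 14.25
ee_pos: [435.9, -253.4, 165.0]
eef_rot: [3.141, -0.002, -0.332]
force: [0.3, -0.4, 0.0]
width: -0.004
grip_force: 0.0
```

Run:
```python
from h import *
o=r.get_obs(); im=grab('wrist','w3'); P=wcloud(im,o); print(o['ee_pos'],o['force'])
w=P.reshape(-1,3)
m=(w[:,2]>34)&(w[:,2]<44)&(np.linalg.norm(w[:,:2]-[435,-253.5],axis=1)<75); print(cv2.minAreaRect(w[m,:2].astype(np.float32)), np.median(w[m,2]))
m=(w[:,2]>30)&(w[:,2]<80)&(np.linalg.norm(w[:,:2]-[437,-253],axis=1)<10); print(m.sum(),np.median(w[m,2]))
```

```text
[ 435.92832519 -253.39167075  164.97378603] [ 0.27285003 -0.39628363  0.04957131]
((434.4239501953125, -251.1575164794922), (72.40077209472656, 109.46375274658203), 71.29402923583984) 40.55017418335982
367 45.507889936112335
```

The key is fully down (45 mm). On to the run button at (422,298).

send_rows(plan=[{"travel": [0, 3.5, 0], "turn": 0.045}, {"travel": [0, 3.5, 0], "turn": 0.045}, {"travel": [0, 3.5, 0], "turn": 0.045}, {"travel": [0, 3.5, 0], "turn": 0.045}, {"travel": [0, 3.5, 0], "turn": 0.045}, {"travel": [0, 3.5, 0], "turn": 0.045}, {"travel": [0, 3.5, 0], "turn": 0.045}, {"travel": [0, 3.5, 0], "turn": 0.045}])

```text
t: 15.3
ee_pos: [435.0, 28.0, 163.2]
eef_rot: [-3.141, 0.002, 0.029]
force: [0.1, 0.8, 0.2]
width: -0.001
grip_force: 0.0
```

send_rows(plan=[{"travel": [-0.2, 3.4, 0], "turn": 0.045}, {"travel": [-0.2, 3.4, 0], "turn": 0.045}, {"travel": [-0.2, 3.4, 0], "turn": 0.045}, {"travel": [-0.2, 3.4, 0], "turn": 0.045}, {"travel": [-0.2, 3.4, 0], "turn": 0.045}, {"travel": [-0.2, 3.4, 0], "turn": 0.045}, {"travel": [-0.2, 3.4, 0], "turn": 0.045}, {"travel": [0, 3.3, 0], "turn": 0.045}])

```text
t: 16.3
ee_pos: [420.9, 298.8, 163.0]
eef_rot: [-3.142, 0.002, 0.389]
force: [0.6, -0.9, 0.2]
width: 0.004
grip_force: 0.0
```

send_rows(plan=[{"travel": [0, 0, -1], "turn": 0}, {"travel": [0, 0, -1], "turn": 0}, {"travel": [0, 0, -1], "turn": 0}, {"travel": [0, 0, -1], "turn": 0}, {"travel": [0, 0, 0], "turn": 0}, {"travel": [0, 0, 0], "turn": 0}, {"travel": [0, 0, 0], "turn": 0}, {"travel": [0, 0, 0], "turn": 0}])

```text
t: 17.3
ee_pos: [421.7, 297.9, 124.6]
eef_rot: [-3.142, -0.001, 0.388]
force: [0.5, 0.3, -0.5]
width: 0.002
grip_force: 0.0
```

Run:
```python
from h import *
o=r.get_obs(); im=grab('wrist','w4'); P=wcloud(im,o); print(o['ee_pos'],o['force'])
w=P.reshape(-1,3)
m=(w[:,2]>34)&(w[:,2]<44)&(np.linalg.norm(w[:,:2]-[422,298],axis=1)<75); print(cv2.minAreaRect(w[m,:2].astype(np.float32)))
```

```text
[421.69369489 297.91112629 124.56925442] [ 0.46537637  0.34933547 -0.52354469]
((421.1067199707031, 301.05224609375), (108.72991943359375, 72.04890441894531), 22.401735305786133)
```

View pics/w4.png

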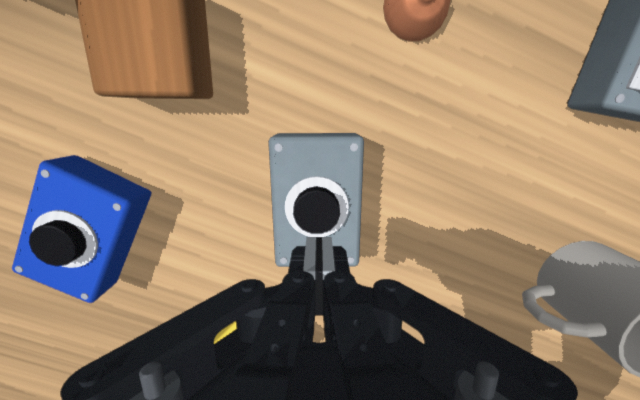

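Wrist view: the grey run box has its black button at (316,208), centred ahead of the fingertips. Blue (60,240) and yellow are clear. Press.

send_rows(plan=[{"travel": [0, 0.1, -1.5], "turn": 0}, {"travel": [0, 0, -1.5], "turn": 0}, {"travel": [0, 0, -1.3], "turn": 0}, {"travel": [0, 0, -0.8], "turn": 0}, {"travel": [0, 0, -0.4], "turn": 0}, {"travel": [0, 0, -0.2], "turn": 0}, {"travel": [0, 0, -0.1], "turn": 0}, {"travel": [0, 0, 0], "turn": 0}])

```text
t: 18.35
ee_pos: [421.7, 298.9, 66.5]
eef_rot: [-3.142, -0.0, 0.388]
force: [0.5, -0.1, -0.1]
width: 0.001
grip_force: 0.0
```

send_rows(plan=[{"travel": [0, 0, -0.15], "turn": 0}, {"travel": [0, 0, -0.15], "turn": 0}, {"travel": [0, 0, -0.15], "turn": 0}, {"travel": [0, 0, -0.15], "turn": 0}, {"travel": [0, 0, -0.15], "turn": 0}, {"travel": [0, 0, -0.1], "turn": 0}, {"travel": [0, 0, 0], "turn": 0}, {"travel": [0, 0, 0], "turn": 0}])

```text
t: 19.35
ee_pos: [421.7, 298.9, 57.9]
eef_rot: [-3.142, -0.0, 0.388]
force: [0.2, -0.1, 4.1]
width: 0.004
grip_force: 2.2
```

send_rows(plan=[{"travel": [0, 0, -0.1], "turn": 0}, {"travel": [0, 0, -0.1], "turn": 0}, {"travel": [0, 0, 0], "turn": 0}, {"travel": [0, 0, 0], "turn": 0}, {"travel": [0, 0, 0], "turn": 0}, {"travel": [0, 0, 0], "turn": 0}, {"travel": [0, 0, 0], "turn": 0}, {"travel": [0, 0, 0], "turn": 0}])

```text
t: 20.35
ee_pos: [421.8, 298.9, 56.9]
eef_rot: [3.142, -0.001, 0.388]
force: [-3.6, -1.0, 15.8]
width: 0.004
grip_force: 7.9
```

The button is on its end stop at about 16 N and held there. Handing in.

```bash
python3 -c "
from plant import r
print(r.get_obs()['force']); print(r.hand_in())"
```

```text
[-3.55387685 -1.0447036  15.78104242]
the job is handed in; nothing more can be done
None
```

I tipped the rocker fully on, pushed the brake key fully down, then pressed the run button to its end stop, and handed in at about 20 s still holding it with about 16 N; the stop button was never touched.

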